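# Slide the label plate out over the end of the ledge

### The job

The aluminium label plate lies askew on the low wooden ledge. With the fingers, push it until it lies square against the dark back rail and its whole red end band sticks out past the ledge's open end, so that it can be taken by its edge later; the thin blue line must stay on the ledge. Only push or slide the plate, never lift it, and leave the flask, dropper bottle, matchbox and stopper where they stand.

Things in the scene. Friction and masses are not known exactly. Their poses are not given: they have to be found in the camera images.
- ledge: Low wooden ledge on dark feet, fixed. Origin: centre of its underside, on the table; z up. The deck spans 142 mm in x and 300 mm in y; its flat top is 45 mm above the origin. The front (-x) side is open. The +y end (left, seen from the robot) is the open end. At the -y end a dark stop strip (inner face at y = -140 mm) stands 10 mm above the deck top.
- rail (a point): Middle of the foot of the dark back rail's inner face, at deck-top height (ledge x = +61 mm, y = 0, z = 45 mm). The rail runs the whole length of the ledge's far (+x) side, its top 14 mm above the deck top. Axes as the ledge's.
- open_end (a point): Point on the deck top, at the middle of the ledge's open end (ledge x = 0, y = +150 mm, z = 45 mm); axes as the ledge's.
- plate: Loose aluminium label plate, 96 mm in x, 140 mm in y, 6 mm thick, 0.15 to 0.31 kg, flat on the ledge. Origin: centre of its underside. Its +y end (last 28 mm painted red) points to the ledge's open end, its +x side to the rail; at the start turned up to 9 degrees and up to 22 mm off the rail. Slides with ordinary dry friction, taking a push of about 1 to 5 N; tips off at 70 mm overhang.
- red_edge (a point): Inner border of the red band on the plate's top: mid-width, 28 mm from the plate's +y end (plate y = +42 mm).
- blue_edge (a point): A blue line, 4 mm wide, crosses the plate's top 52 to 56 mm from its +y end. This point: its border nearest the red band, mid-width, 52 mm from the plate's +y end (plate y = +18 mm).
- flask: Conical glass flask, 63 mm in diameter, 105 mm high, standing behind the rail; origin at the centre of its base. Leave alone.
- dropper: Brown dropper bottle, 33 mm in diameter, 94 mm high, standing behind the rail; origin at the centre of its base. Leave alone.
- matches: Red matchbox, 35 x 52 x 15 mm, lying on the table on the robot's side of the ledge, near its right end; origin at the centre of its underside. Leave alone.
- stopper: Red-brown rubber stopper, 27 mm in diameter, 26 mm high, on the table beyond the ledge's right end; origin at the centre of its base. Leave alone.

How it is judged:
By the outcome, as a careful person would: the job done as asked, in the order asked, and still so for the second after the job is handed in, with the robot touching nothing.
It also fails if it takes over 48 s, if anything falls off the work surface, if the arm or the gripper's body presses on something with over 40 N, if the wrist force passes 120 N, or if a joint passes its speed limit or range.

### The arm

A 7-joint arm with a two-finger parallel gripper is mounted at the origin on a cart in front of the work surface, level with it; the furniture and walls round the work are solid. World frame = base frame: x ahead of the robot, y to its left, z up, the work surface at z = 0. Lengths are in m, angles in rad, forces in N, time in s.
With the tool pointing down it reaches from about 0.425 to 1.025 m from the base axis. Payload 9.4 kg.
Tool frame: the origin (TCP) lies midway between the tips of the shut fingers; the grasp point (between the pads) lies 19 mm behind it; z points along the fingers, y is the direction in which the jaws open and shut (so a half turn about z gives the same grasp; the last joint's range is limited). The gripper opens to 93 mm and grips with 3 to 60 N. Pads are 15 mm wide; open, the fingers measure 128 mm over their backs; the gripper's body (75 mm by 188 mm) begins 65 mm behind the grasp point.
Start: joints at [-0.077, 0.599, -0.003, 1.599, 0.002, 0.943, -0.08], TCP at [0.725, -0, 0.219] pointing down, gripper open.
Joint ranges: [-2.57, 2.57], [-0.35, 1.97], [-1.29, 1.29], [0.11, 2.56], [-1.05, 4.19], [0.11, 1.86], [-2.63, 2.63]. Speed limits (rad/s): [2.22, 2.22, 3.01, 3.01, 3.14, 3.14, 3.14].

### API

Orientations are given as a rotation vector (axis times angle).
In Python, from station import robot, eyes, order gives the robot as it stands. The module is installed in compiled form; this text tells all that it offers.
- The arm moves only by the tool step_arm, never from a script. Its argument "series" is a list of rows, each a list of 3 entries, a list of its own where there are three numbers: the shift along the world's x, y, z in mm, then the turn, a rotation vector about the world's x, y, z in rad, then the opening, from 0 (shut) to 1 (fully open). In form: [[[tx, ty, tz], [ax, ay, az], jaw], ...]. A call has 1 to 20 rows; each row is the pose to reach, as a shift and turn from the pose commanded when the call began; what a row does not reach only later rows make up. A row lasts 1/10 s, in which the tool goes at most 50 mm and 8.59 degrees, less where a joint would pass 70% of its speed; a pose out of reach is approached as far as the arm can. A call with a gripper value outside its range is refused whole. The fingers move at their own pace and stop on an object; "squeeze" is the grip in N (left out, the last holds). Time passes only in rows, so rows that repeat a pose let the fingers close. It gives the time, the measured TCP pose, the force and the opening at its end, in the units of the state.
- robot.get_obs(): the state, without advancing time (a new reading comes with each control period).
- eyes.capture(name): name is "scene" or "side" or "wrist"; returns the picture (384x512x3 uint8, red, green, blue); there is no depth.
- eyes.camera_info(name): a dict with "fovy" (degrees; the focal length in pixels is half the picture's height over the tangent of half this angle, whatever the lens; pixels are square), "cx", "cy" (the principal point, pixels), "k1" (the pictures are not rectified: a ray, as slopes to the right and down, at radius r is drawn at 1 + k1 r^2 times it, then the intrinsics apply), "T" (4x4, takes a point from camera to world coordinates). Camera axes: x right, y up, looking along -z (the intrinsics and any distortion apply to the point x, -y, -z); pixel columns grow to the right and rows downward; lengths in m; the calibration is good to about 2 mm. A picture is of the moment at which its call begins: read the wrist's pose just before it. camera_info takes no time and is no camera call; for the wrist camera it gives the pose at the moment of the call.
- order.job_done(): hands the job in, once; it reports no verdict.
The state is a dict: "time_s": time; "joint_pos": joint angles; "joint_velocities": joint speeds; "effort": joint torques, N m; "ee_pos": TCP position; "eef_rot": TCP orientation; "force": force on the tool from outside, world axes, zero at the start; "wrist_torque": the same for the moment, N m; "gripper_width": opening from 0.0 (shut) to 1.0 (fully open).
Only numpy, scipy, OpenCV 4.12 (cv2) and the standard library are available. Lean on these libraries where they do the work, as an engineer would, in place of code of your own. Each camera call takes 0.05 s, during which the arm holds its last target. There are 200 camera calls.

## Working session

There is one attempt and no reset: what is moved stays moved. The work goes in short steps, Python scripts to look and compute and a tool call to move; the robot and the scene stay as the last step left them, time stands still between calls to the robot, and variables do not carry over. Pictures are saved under pics/ and viewed, about 8 in all and at most 12, crops included, and the job is handed in when it is done.

Besides the shell and the picture viewer there is one more tool, called as name(argument=value, ...) on one line, values as JSON. step_arm: Moves the arm, as the interface text tells. Its arguments: {"type":"object","properties":{"series":{"type":"array"},"squeeze":{"type":"number"}},"required":["series"]}

```bash
mkdir -p pics; cat > h.py <<'E'
import numpy as np, cv2
from station import robot, eyes, order
def snap(n,f):
    im=eyes.capture(n); cv2.imwrite('pics/'+f,im[...,::-1]); return im
def K(n):
    i=eyes.camera_info(n); f=192/np.tan(np.radians(i['fovy'])/2)
    return i,np.array([[f,0,i['cx']],[0,f,i['cy']],[0,0,1.]]),np.array([i['k1'],0,0,0,0.])
def ray(n,px,z):
    i,k,d=K(n); T=np.array(i['T'])
    u=cv2.undistortPoints(np.array(px,float).reshape(-1,1,2),k,d).reshape(-1,2)
    D=np.c_[u[:,0],-u[:,1],-np.ones(len(u))]@T[:3,:3].T; o=T[:3,3]
    return o+D*((z-o[2])/D[:,2])[:,None]
def proj(n,P):
    i,k,d=K(n); T=np.array(i['T'])
    p=(np.atleast_2d(P)-T[:3,3])@T[:3,:3]
    return cv2.projectPoints((p*[1,-1,-1]).reshape(-1,1,3),np.zeros(3),np.zeros(3),k,d)[0].reshape(-1,2)
E
python3 - <<'E'
from h import *
a=[snap(n,n+'0.png') for n in('scene','side','wrist')]
for n in('scene','side','wrist'):
    i=eyes.camera_info(n);print(n,i['fovy'],i['k1'],np.round(i['T'],3).tolist())
o=robot.get_obs();print(o['time_s'],o['ee_pos'],o['eef_rot'],o['force'],o['gripper_width'])
cv2.imwrite('pics/all0.png',cv2.resize(np.vstack([np.hstack(a[:2]),np.hstack([a[2],a[2]*0])])[...,::-1],(800,600),interpolation=cv2.INTER_AREA))
E
```

```text
scene 56.66309000162839 -0.08134050597950963 [[0.892, 0.242, -0.382, 0.263], [-0.452, 0.486, -0.747, -0.86], [0.005, 0.84, 0.543, 0.524], [0.0, 0.0, 0.0, 1.0]]
side 45.01200904226379 -0.18601169614273552 [[0.999, -0.021, 0.03, 0.593], [0.037, 0.578, -0.815, -0.945], [-0.0, 0.816, 0.579, 0.587], [0.0, 0.0, 0.0, 1.0]]
wrist 69.26991883642805 -0.028330529447634527 [[1.0, -0.001, 0.001, 0.726], [0.001, 0.955, 0.296, 0.083], [-0.002, -0.296, 0.955, 0.385], [0.0, 0.0, 0.0, 1.0]]
0.15 [ 7.24640729e-01 -4.05751956e-05  2.17929655e-01] [-2.22088554e+00 -2.22091712e+00  1.50244195e-03] [ 0.47365847 -0.7177647   0.50322767] 1.0027954731952136
```

View pics/all0.png

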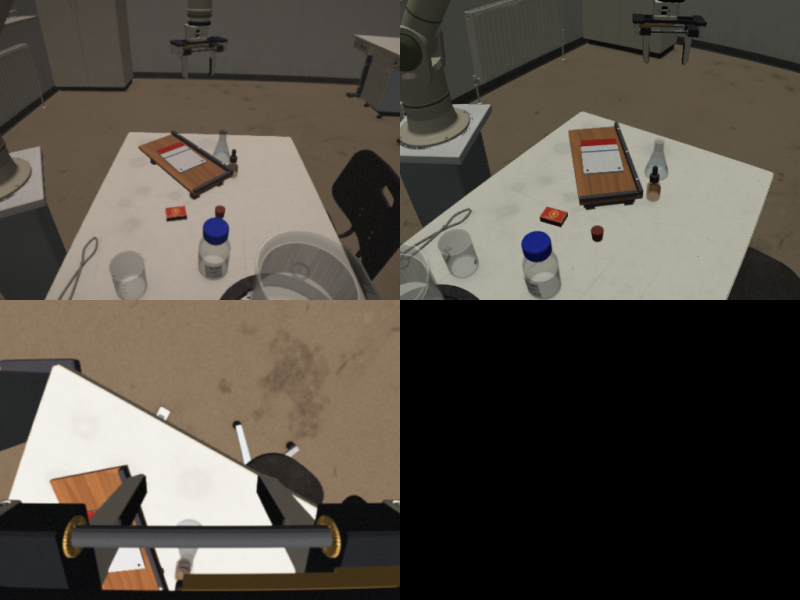

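```bash
python3 - <<'E'
from h import *
print(ray('side',[[218,160],[230,262],[305,247],[275,158]],.045))
a=cv2.imread('pics/side0.png')[140:275,205:350]; b=cv2.imread('pics/scene0.png')[160:260,170:310]
a=cv2.resize(a,None,fx=4.4,fy=4.4,interpolation=cv2.INTER_CUBIC);cv2.imwrite('pics/c1.png',a)
E
```

```text
[[ 0.46307452 -0.05820051  0.045     ]
 [ 0.52001337 -0.38445094  0.045     ]
 [ 0.64715649 -0.34240201  0.045     ]
 [ 0.59118872 -0.04505074  0.045     ]]
```

View pics/c1.png

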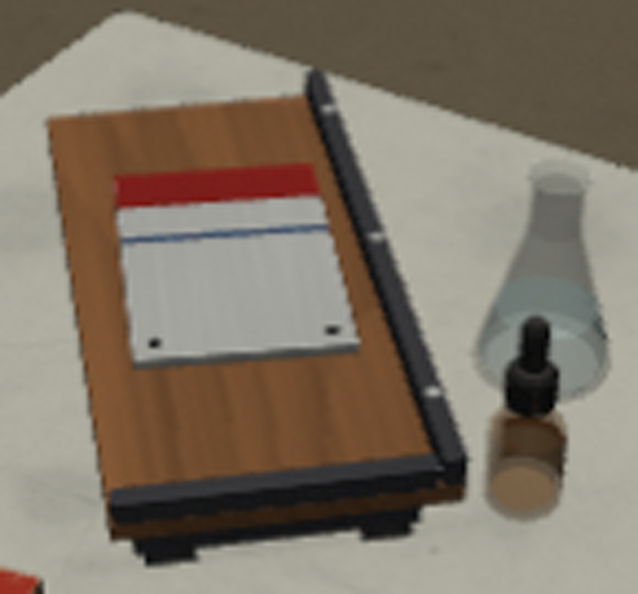

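```bash
cat >> h.py <<'E'
def edge(im,p0,p1,w=3,n=40,ch=None):
    "subpixel edge line near segment p0-p1 -> two end points"
    g=(im.astype(np.float32).mean(2) if ch is None else im[...,ch].astype(np.float32))
    p0,p1=np.array(p0,float),np.array(p1,float); t=(p1-p0)/np.linalg.norm(p1-p0); nn=np.array([-t[1],t[0]])
    s=np.arange(-w,w+.01,.25); out=[]
    for a in np.linspace(.08,.92,n):
        q=p0+a*(p1-p0)+s[:,None]*nn
        v=cv2.remap(g,q[:,0].astype(np.float32)[None],q[:,1].astype(np.float32)[None],cv2.INTER_LINEAR)[0]
        d=np.abs(v[4:]-v[:-4]); c=s[2:-2]; k=d.argmax(); m=np.abs(c-c[k])<=1
        out.append(p0+a*(p1-p0)+nn*(d[m]@c[m]/d[m].sum()))
    out=np.array(out,np.float32); vx,vy,x,y=cv2.fitLine(out,cv2.DIST_HUBER,0,.01,.01).ravel()
    c,v=np.array([x,y]),np.array([vx,vy]); v=v*np.sign(v@t)
    r=np.abs((out-c)@[-v[1],v[0]]); 
    return np.array([c+v*((p0-c)@v),c+v*((p1-c)@v)]),np.median(r)
def inter(a,b):
    x=np.cross(np.cross([*a[0],1],[*a[1],1]),np.cross([*b[0],1],[*b[1],1])); return x[:2]/x[2]
E
python3 - <<'E'
from h import *
im=cv2.imread('pics/side0.png')[...,::-1]
c=lambda *p:[np.array(q)/4.4+[205,140]-.4 for q in p]
S={'rail':(c((309,105),(433,450)),None,.045),'front':(c((48,122),(106,485)),None,.045),'open':(c((50,120),(303,97)),None,.045),
'pred':(c((115,178),(315,165)),1,.051),'pl':(c((117,210),(132,360)),0,.051),'pr':(c((318,195),(357,345)),None,.051),'pb':(c((132,360),(357,343)),None,.051),
'redin':(c((117,208),(318,195)),1,.051)}
L={}
for k,(p,ch,z) in S.items():
    e,r=edge(im,*p,ch=ch); L[k]=e; w=ray('side',e,z); d=w[1]-w[0]
    print(k,np.round(e,1).tolist(),round(float(r),2),np.round(w[:,:2]*1000,1).tolist(),'len',np.round(np.hypot(*d[:2])*1000,1),'ang',np.round(np.degrees(np.arctan2(d[1],d[0])),1))
for a,b,z in(('open','rail',.045),('open','front',.045),('pred','pl',.051),('pred','pr',.051),('pb','pr',.051),('pb','pl',.051),('redin','pl',.051),('redin','pr',.051)):
    print(a,b,np.round(ray('side',inter(L[a],L[b]),z)*1000,1))
E
```

```text
rail [[274.6, 163.6], [302.6, 242.0]] 0.13 [[590.5, -69.0], [643.5, -329.4]] len 265.7 ang -78.5
front [[214.7, 167.5], [227.4, 250.0]] 0.17 [[459.3, -89.8], [512.9, -355.0]] len 270.5 ang -78.6
open [[215.9, 166.2], [273.4, 161.1]] 0.05 [[461.4, -84.4], [587.8, -58.6]] len 129.0 ang 11.5
pred [[230.7, 179.5], [276.1, 176.5]] 0.09 [[500.0, -145.1], [594.5, -130.1]] len 95.7 ang 9.0
pl [[231.1, 187.3], [235.0, 221.4]] 0.2 [[503.4, -173.7], [520.4, -283.2]] len 110.9 ang -81.2
pr [[277.2, 183.8], [286.3, 217.9]] 0.16 [[597.0, -157.6], [614.8, -269.4]] len 113.2 ang -81.0
pb [[234.6, 221.3], [285.8, 217.8]] 0.17 [[519.6, -283.2], [613.8, -269.2]] len 95.2 ang 8.4
redin [[231.2, 187.0], [276.9, 184.0]] 0.1 [[503.5, -172.4], [596.3, -158.2]] len 93.9 ang 8.7
open rail [[588.4 -58.5  45. ]]
open front [[458.3 -85.1  45. ]]
pred pl [[ 498.9 -145.3   51. ]]
pred pr [[ 592.7 -130.4   51. ]]
pb pr [[ 614.7 -269.1   51. ]]
pb pl [[ 520.3 -283.    51. ]]
redin pl [[ 503.2 -172.4   51. ]]
redin pr [[ 597.1 -158.1   51. ]]
```

step_arm(series=[[[-21,-44,0],[0,0,0.1],0.4],[[-42,-88,0],[0,0,0.2],0.4],[[-63,-132,0],[0,0,0.2],0.4],[[-84,-176,0],[0,0,0.2],0.4],[[-105,-220,0],[0,0,0.2],0.4],[[-126,-264,0],[0,0,0.2],0.4],[[-147,-306,0],[0,0,0.2],0.4],[[-147,-306,-40],[0,0,0.2],0.4],[[-147,-306,-80],[0,0,0.2],0.4],[[-147,-306,-120],[0,0,0.2],0.4],[[-147,-306,-140],[0,0,0.2],0.4],[[-147,-306,-140],[0,0,0.2],0.4]])

```text
time_s: 1.35
ee_pos: [0.5761, -0.3051, 0.0754]
eef_rot: [-1.985, -2.428, 0.002]
force: [-0.3, 0.8, 0.2]
gripper_width: 0.399
```

```bash
python3 - <<'E'
from h import *
a=[snap(n,n+'1.png') for n in('side','wrist')]
o=robot.get_obs();print(o['time_s'],o['ee_pos'],o['eef_rot'],o['force'],o['gripper_width'])
a[0]=a[0][70:300,150:410]
cv2.imwrite('pics/v1.png',np.hstack([cv2.resize(x,(400,int(400*x.shape[0]/x.shape[1])))[:300] for x in a])[...,::-1])
E
```

```text
1.45 [ 0.57808783 -0.30606228  0.07876329] [-1.98831870e+00 -2.43175833e+00  3.09800348e-04] [ 0.17737999 -0.08947487 -0.20320798] 0.3972356713678334
```

View pics/v1.png

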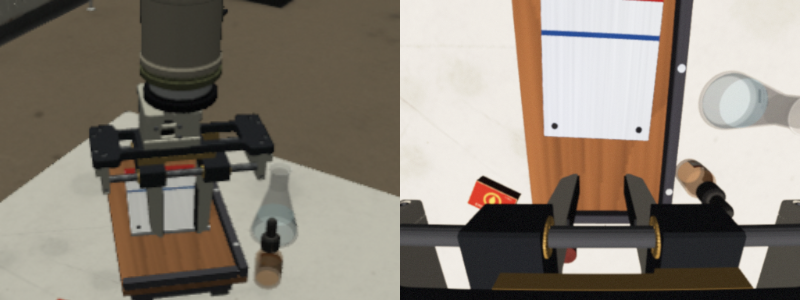

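step_arm(series=[[[0,0,-15],[0,0,0],0.4],[[0,0,-26],[0,0,0],0.4],[[0,0,-31],[0,0,0],0.4],[[0,0,-31],[0,0,0],0.4],[[-1.6,7.8,-31],[0,0,0],0.4],[[-3.2,15.7,-31],[0,0,0],0.4],[[-4.8,23.5,-31],[0,0,0],0.4],[[-6.4,31.4,-31],[0,0,0],0.4],[[-7.9,39.2,-31],[0,0,0],0.4],[[-9.5,47,-31],[0,0,0],0.4],[[-9.9,49,-31],[0,0,0],0.4],[[-9.9,49,-31],[0,0,0],0.4]])

```text
time_s: 2.65
ee_pos: [0.568, -0.2563, 0.0477]
eef_rot: [-1.988, -2.432, -0.0]
force: [0.4, 0.2, 0.1]
gripper_width: 0.401
```

```bash
python3 - <<'E'
from h import *
a=[snap(n,n+'2.png') for n in('side','wrist')]
o=robot.get_obs();print(o['time_s'],o['ee_pos'],o['eef_rot'],o['force'],o['gripper_width'])
a[0]=a[0][70:300,150:410]
cv2.imwrite('pics/v2.png',np.hstack([cv2.resize(x,(400,int(400*x.shape[0]/x.shape[1])))[:300] for x in a])[...,::-1])
E
```

```text
2.75 [ 0.56786259 -0.25672073  0.04748679] [-1.98798761e+00 -2.43165636e+00  1.58429658e-04] [ 0.36059992  0.20060936 -0.00349814] 0.39980293832996405
```

View pics/v2.png

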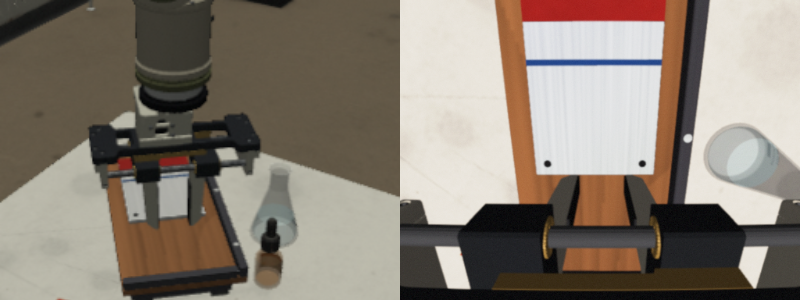

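step_arm(series=[[[-1.6,7.8,0],[0,0,0],0.4],[[-3.2,15.7,0],[0,0,0],0.4],[[-4.8,23.5,0],[0,0,0],0.4],[[-6.4,31.4,0],[0,0,0],0.4],[[-7.9,39.2,0],[0,0,0],0.4],[[-9.5,47,0],[0,0,0],0.4],[[-11.1,54.9,0],[0,0,0],0.4],[[-12.7,62.7,0],[0,0,0],0.4],[[-13.9,68.6,0],[0,0,0],0.4],[[-13.9,68.6,0],[0,0,0],0.4]])

```text
time_s: 3.75
ee_pos: [0.5541, -0.1872, 0.0477]
eef_rot: [-1.987, -2.433, -0.0]
force: [0.2, 0.3, -0.5]
gripper_width: 0.401
```

```bash
python3 - <<'E'
from h import *
a=[snap(n,n+'3.png') for n in('side','wrist')]
np.save('w3.npy',np.array(eyes.camera_info('wrist')['T']))
o=robot.get_obs();print(o['time_s'],o['ee_pos'],o['eef_rot'],o['force'],o['gripper_width'])
cv2.imwrite('pics/v3.png',cv2.resize(a[1][:250],None,fx=1.5,fy=1.5)[...,::-1])
E
```

```text
3.85 [ 0.55423969 -0.18818585  0.04767991] [-1.98815228e+00 -2.43240895e+00 -2.70327878e-05] [ 0.52104436 -0.31268952 -0.66331395] 0.39907831719746795
```

View pics/v3.png

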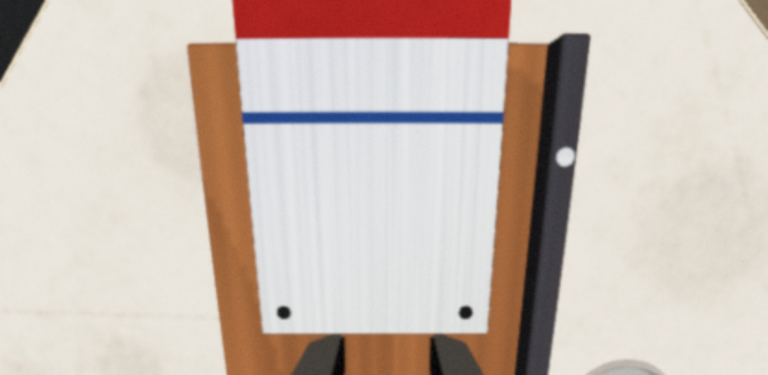

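```bash
cat > m.py <<'E'
from h import *
R=np.radians(11.45)
def led(w): d=(w[:,:2]*1000); return d@np.array([[np.cos(R),-np.sin(R)],[np.sin(R),np.cos(R)]])
def meas(im,S):
    for k,(p,ch,z) in S.items():
        e,r=edge(im,*[np.array(q)/1.5-.2 for q in p],ch=ch); w=led(ray('wrist',e,z)); d=w[1]-w[0]
        print(k,round(float(r),2),np.round(w,1).tolist(),'ang',np.round(np.degrees(np.arctan2(d[1],d[0])),1))
E
python3 - <<'E'
from m import *
im=cv2.imread('pics/wrist3.png')[...,::-1]
meas(im,{'open1':([(193,44),(232,44)],2,.045),'open2':([(512,44),(546,44)],2,.045),'redin':([(238,39),(507,38)],1,.051),'blue':([(245,113),(503,113)],0,.051),
'pb':([(264,333),(486,332)],None,.051),'pr':([(508,60),(490,300)],2,.051),'rail':([(547,50),(518,350)],None,.045)})
E
```

```text
open1 0.01 [[435.2, -172.1], [449.7, -172.2]] ang -0.4
open2 0.04 [[552.1, -172.2], [564.7, -172.3]] ang -0.5
redin 0.16 [[454.0, -172.0], [548.6, -171.8]] ang 0.1
blue 0.01 [[454.2, -196.5], [549.0, -196.5]] ang 0.0
pb 0.04 [[453.9, -284.6], [548.9, -284.5]] ang 0.1
pr 0.17 [[549.2, -179.1], [549.2, -269.6]] ang -90.0
rail 0.15 [[565.4, -174.5], [565.2, -295.5]] ang -90.1
```

step_arm(series=[[[-1.2,5.9,0],[0,0,0],0.4],[[-2.0,10,0],[0,0,0],0.4],[[-2.4,11.8,0],[0,0,0],0.4],[[-2.4,11.8,0],[0,0,0],0.4],[[-2.4,11.8,0],[0,0,0],0.4],[[-0.4,2,0],[0,0,0],0.4],[[1.6,-7.8,0],[0,0,0],0.4],[[1.6,-7.8,25],[0,0,0],0.4],[[1.6,-7.8,65],[0,0,0],0.4],[[1.6,-7.8,65],[0,0,0],0.4]])

```text
time_s: 4.85
ee_pos: [0.5581, -0.1983, 0.1167]
eef_rot: [1.987, 2.426, 0.004]
force: [0.9, 0.3, 0.5]
gripper_width: 0.401
```

```bash
python3 - <<'E'
from h import *
a=[snap(n,n+'4.png') for n in('side','wrist')]
o=robot.get_obs();print(o['time_s'],o['ee_pos'],o['eef_rot'],o['force'],o['gripper_width'])
cv2.imwrite('pics/v4.png',cv2.resize(a[1][:330],None,fx=1.5,fy=1.5)[...,::-1])
E
```

```text
4.95 [ 0.55623464 -0.19742032  0.11340859] [1.98860237e+00 2.42944762e+00 9.28641142e-04] [-0.10538891  0.16386445 -0.60754183] 0.39992905205794876
```

View pics/v4.png

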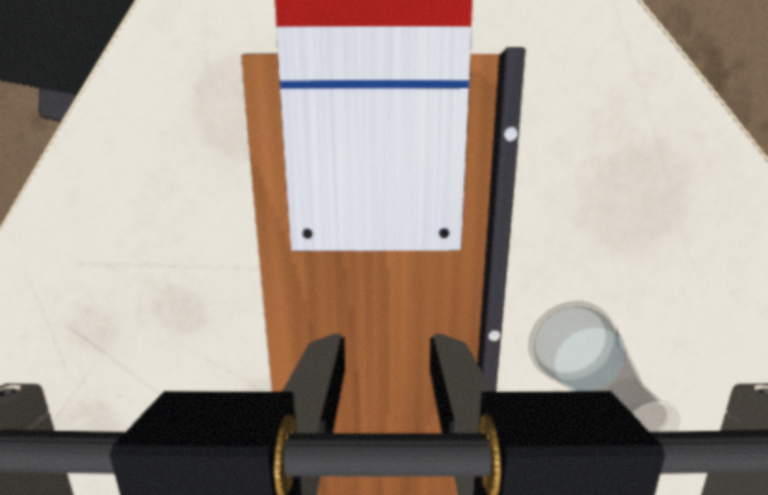

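step_arm(series=[[[-9,7,0],[0,0,-0.14],0.8],[[-18,14,0],[0,0,-0.28],0.8],[[-27,21,0],[0,0,-0.42],0.8],[[-36,28,0],[0,0,-0.56],0.8],[[-45,36,0],[0,0,-0.7],0.8],[[-54,43,0],[0,0,-0.84],0.8],[[-63,50,0],[0,0,-0.98],0.8],[[-72,57,0],[0,0,-1.12],0.8],[[-81,65,0],[0,0,-1.26],0.8],[[-90,72,0],[0,0,-1.4],0.8],[[-98.6,79,0],[0,0,-1.54],0.8],[[-98.6,79,0],[0,0,-1.571],0.8],[[-98.6,79,0],[0,0,-1.571],0.8],[[-98.6,79,0],[0,0,-1.571],0.8],[[-98.6,79,0],[0,0,-1.571],0.8]])

```text
time_s: 6.45
ee_pos: [0.4576, -0.1177, 0.1125]
eef_rot: [3.125, 0.316, 0.0]
force: [0.4, 0.9, 0.6]
gripper_width: 0.799
```

```bash
python3 - <<'E'
from h import *
a=[snap(n,n+'5.png') for n in('side','wrist')]
o=robot.get_obs();print(o['time_s'],o['ee_pos'],o['eef_rot'],o['joint_pos'],o['force'],o['gripper_width'])
i=eyes.camera_info('wrist');print(np.round(i['T'],3))
a[0]=a[0][70:300,150:410]
cv2.imwrite('pics/v5.png',np.hstack([cv2.resize(x,(400,int(400*x.shape[0]/x.shape[1])))[:300] for x in a])[...,::-1])
E
```

```text
6.55 [ 0.45743425 -0.11763003  0.11258713] [3.12569464e+00 3.14405786e-01 2.26208535e-04] [-0.15322812  0.50765511  0.40369527  2.28206981 -0.47628801  0.4294188
 -0.72769849] [-1.24285729  0.14409178 -0.13017589] 0.800247404918206
[[ 0.2    0.936  0.291  0.54 ]
 [-0.98   0.191  0.059 -0.102]
 [-0.    -0.297  0.955  0.28 ]
 [ 0.     0.     0.     1.   ]]
```

View pics/v5.png

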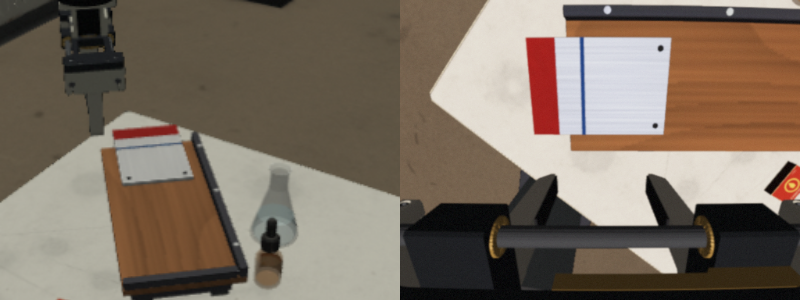

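step_arm(series=[[[0,0,-30],[0,0,0],0.8],[[0,0,-58],[0,0,0],0.8],[[0,0,-65],[0,0,0],0.8],[[0,0,-65],[0,0,0],0.8],[[7.8,1.6,-65],[0,0,0],0.8],[[14.7,3,-65],[0,0,0],0.8],[[19.6,4,-65],[0,0,0],0.8],[[24.5,5,-65],[0,0,0],0.8],[[29.4,6,-65],[0,0,0],0.8],[[33.3,6.7,-65],[0,0,0],0.8],[[33.3,6.7,-65],[0,0,0],0.8]])

```text
time_s: 7.65
ee_pos: [0.4906, -0.1102, 0.0476]
eef_rot: [-3.126, -0.314, 0.001]
force: [-2.1, -0.1, 1.8]
gripper_width: 0.803
```

```bash
python3 - <<'E'
from h import *
a=[snap(n,n+'6.png') for n in('side','wrist')]
o=robot.get_obs();print(o['time_s'],o['ee_pos'],o['eef_rot'],o['force'],o['gripper_width'])
cv2.imwrite('pics/v6.png',cv2.resize(a[1][:330],None,fx=1.5,fy=1.5)[...,::-1])
E
```

```text
7.75 [ 0.49057056 -0.11021745  0.04755856] [-3.12565150e+00 -3.13733895e-01  2.06154497e-04] [-2.26742212  1.17659621  0.96944543] 0.7984963428289217
```

View pics/v6.png

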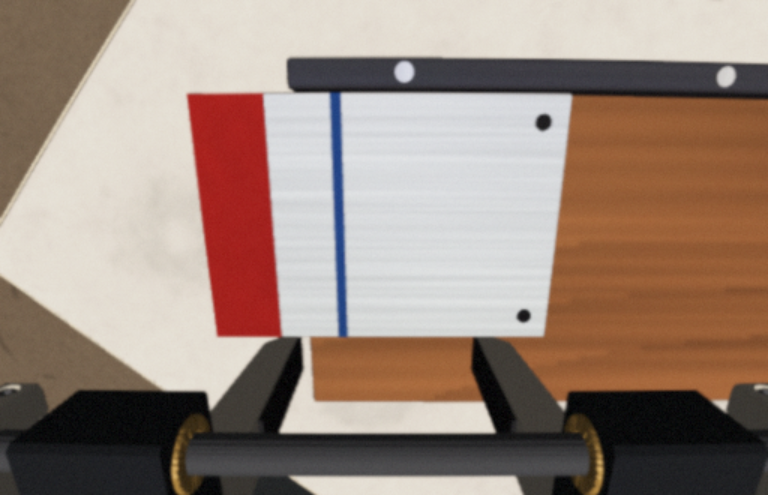

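step_arm(series=[[[1,0.2,0],[0,0,0],0.8],[[2,0.4,0],[0,0,0],0.8],[[3,0.6,0],[0,0,0],0.8],[[3,0.6,0],[0,0,0],0.8]])

```text
time_s: 8.15
ee_pos: [0.4908, -0.1102, 0.0474]
eef_rot: [-3.125, -0.312, 0.006]
force: [-9.2, -1.8, 7.0]
gripper_width: 0.803
```

step_arm(series=[[[1,0.2,0],[0,0,0],0.8],[[2,0.4,0],[0,0,0],0.8],[[2,0.4,0],[0,0,0],0.8],[[0,0,0],[0,0,0],0.8],[[-5,-1,0],[0,0,0],0.8],[[-13,-2.6,0],[0,0,0],0.8],[[-21,-4.2,0],[0,0,0],0.8],[[-21,-4.2,20],[0,0,0],0.8],[[-21,-4.2,60],[0,0,0],0.8],[[-21,-4.2,65],[0,0,0],0.8],[[-21,-4.2,65],[0,0,0],0.8],[[-21,-4.2,65],[0,0,0],0.8]])

```text
time_s: 9.35
ee_pos: [0.4724, -0.1138, 0.1122]
eef_rot: [-3.126, -0.314, -0.0]
force: [-1.0, 0.6, 0.6]
gripper_width: 0.796
```

```bash
python3 - <<'E'
from h import *
a=[snap(n,n+'7.png') for n in('side','wrist')]
o=robot.get_obs();print(o['time_s'],o['ee_pos'],o['eef_rot'],o['force'],o['gripper_width'])
cv2.imwrite('pics/v7.png',cv2.resize(a[1][:330],None,fx=1.5,fy=1.5)[...,::-1])
E
```

```text
9.45 [ 0.47200586 -0.11394554  0.1117227 ] [-3.12554374e+00 -3.13523500e-01  2.07333501e-03] [-0.28608681  0.49736642 -0.53058321] 0.7981591893888054
```

View pics/v7.png

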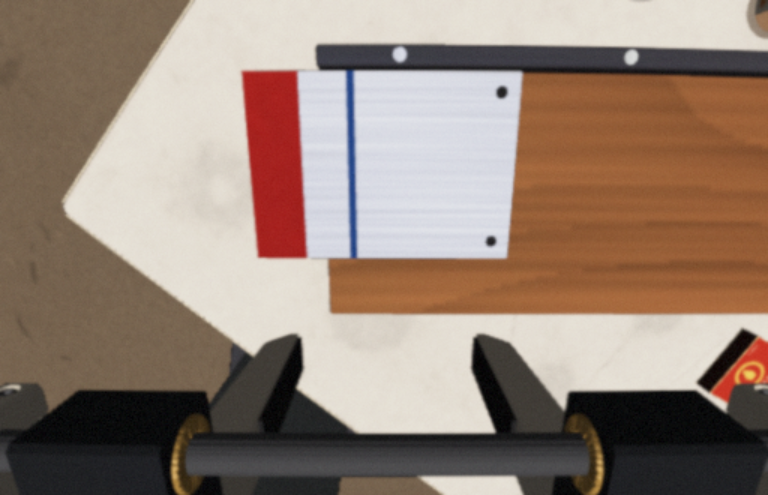

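```bash
python3 - <<'E'
from m import *
im=cv2.imread('pics/wrist7.png')[...,::-1]
meas(im,{'open':([(330,265),(332,308)],2,.045),'deckfront':([(335,313),(760,313)],2,.045),'redin':([(298,75),(307,255)],1,.051),'blue':([(347,75),(350,255)],0,.051),'pb':([(521,75),(508,255)],2,.051),'pside_rail':([(325,70),(520,71)],None,.051),'rail':([(530,72),(760,76)],None,.045),'railtop_in':([(325,68),(760,76)],None,.051),'pfront':([(260,258),(505,258)],None,.051)})
E
```

```text
open 0.09 [[462.7, -172.1], [436.1, -171.7]] ang 179.1
deckfront 0.1 [[432.8, -174.7], [432.6, -435.4]] ang -90.1
redin 0.15 [[562.2, -160.8], [470.1, -160.7]] ang 179.9
blue 0.19 [[562.1, -185.4], [470.1, -185.4]] ang -180.0
pb 0.14 [[562.4, -273.4], [470.3, -273.3]] ang 179.9
pside_rail 0.05 [[564.5, -175.1], [564.7, -272.1]] ang -89.9
rail 0.21 [[564.9, -279.0], [564.7, -400.8]] ang -90.1
railtop_in 0.31 [[565.3, -175.1], [563.9, -395.7]] ang -90.3
pfront 0.01 [[468.6, -134.4], [468.6, -272.3]] ang -90.0
```

```bash
python3 - <<'E'
from h import *
a,b=[cv2.imread(f'pics/side{i}.png').astype(int) for i in(0,7)]
for n,(x0,y0,x1,y1) in dict(flask_dropper=(313,170,348,260),matches=(175,260,220,292),stopper=(240,285,265,312)).items():
    print(n,np.abs(a-b)[y0:y1,x0:x1].mean().round(2),np.abs(a-b)[y0:y1,x0:x1].max())
order.job_done(); print(robot.get_obs()['time_s'])
E
```

```text
flask_dropper 3.26 25
matches 3.2 7
stopper 3.0 6
the job is handed in; nothing more can be done
the job is handed in; nothing more can be done
```

The plate now lies square against the back rail, with its red band past the open end and the blue line on the ledge. I handed the job in at about 9.5 s.

I pushed the plate about 110 mm toward the open end with the part-open fingers, which also squared it to the ledge. Then I pushed it sideways onto the rail with both fingertips: at the stop the fingers no longer moved and the sideways force rose to about 9 N. I pressed about 2 mm further before backing off and lifting clear, but took no force reading during that last press.

The last checks, from the wrist camera (calibration good to about 2 mm):
- **Red band:** its inner border is about 11 mm past the ledge's open end.
- **Blue line:** its nearer border is about 13.5 mm inside the open end.
- **Rail:** the plate's side is within about 0.5 mm of it, and parallel within about 0.2°.
- **Overhang:** about 39 mm, well below the 70 mm at which it tips.
- **Other objects:** before and after side pictures show no movement of the matchbox or stopper. The flask and dropper region differed slightly more in single pixels (up to 25 levels, average the same as elsewhere). I did not view that region again, but the tool never came near it.

None of the checks failed.

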